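# Click the leftovers box shut

## Task

Close the food box properly: press down with the fingertips on each section of the blue lid's rim that still stands up, until all four sections have clicked shut. Only press: do not lift, tip or shove the box from its place, leave the things around it alone, and finish with the hand clear.

Things in the scene. Friction and masses are not known exactly. Their poses are not given: they have to be found in the camera images.
- food_box: White food box full of leftovers, about 1.6 kg, standing loose on the counter, with a blue lid that snaps shut. Footprint 124 x 184 mm, rim 144 x 204 mm outside (x by y of the box). Origin: centre of its underside; z up, y along its long side. The lid's rim is in four separate sections, one along each side; the lid's middle (103 x 163 mm) is fixed and its top is 72 mm up, just below the closed rim.
- rim_near (a joint): Travel in m of the lid's rim section on the near long side (towards the box's -x): 0 standing up (open, its top 86 mm above the box's underside, an orange seal showing below it), 0.008 clicked shut (top 78 mm up, orange seal hidden). It moves straight down along the box's -z. It resists with about 7 N at first, ever less up to half-way, then snaps itself down and stays; let go before half-way, it springs back up. Some sections may be shut from the start.
- rim_near_top (a point): Centre of the top face of the rim section on the near long side (towards the box's -x); the face is 20 x 204 mm (x by y of the box); it moves with the section. A press here is safe and clicks the whole section.
- rim_far (a joint): Travel in m of the lid's rim section on the far long side (+x of the box): 0 standing up (open, its top 86 mm above the box's underside, an orange seal showing below it), 0.008 clicked shut (top 78 mm up, orange seal hidden). It moves straight down along the box's -z. It resists with about 7 N at first, ever less up to half-way, then snaps itself down and stays; let go before half-way, it springs back up. Some sections may be shut from the start.
- rim_far_top (a point): Centre of the top face of the rim section on the far long side (+x of the box); the face is 20 x 204 mm (x by y of the box); it moves with the section. A press here is safe and clicks the whole section.
- rim_left (a joint): Travel in m of the lid's rim section on the left short side (+y of the box): 0 standing up (open, its top 86 mm above the box's underside, an orange seal showing below it), 0.008 clicked shut (top 78 mm up, orange seal hidden). It moves straight down along the box's -z. It resists with about 7 N at first, ever less up to half-way, then snaps itself down and stays; let go before half-way, it springs back up. Some sections may be shut from the start.
- rim_left_top (a point): Centre of the top face of the rim section on the left short side (+y of the box); the face is 100 x 20 mm (x by y of the box); it moves with the section. A press here is safe and clicks the whole section.
- rim_right (a joint): Travel in m of the lid's rim section on the right short side (-y of the box): 0 standing up (open, its top 86 mm above the box's underside, an orange seal showing below it), 0.008 clicked shut (top 78 mm up, orange seal hidden). It moves straight down along the box's -z. It resists with about 7 N at first, ever less up to half-way, then snaps itself down and stays; let go before half-way, it springs back up. Some sections may be shut from the start.
- rim_right_top (a point): Centre of the top face of the rim section on the right short side (-y of the box); the face is 100 x 20 mm (x by y of the box); it moves with the section. A press here is safe and clicks the whole section.
- mug: White mug, 76 mm across, 88 mm high, beside the box; origin at the centre of its underside. To be left alone.
- spice_jar: Amber spice jar with red cap, 54 mm across, 85 mm high, beside the box; origin at the centre of its underside. To be left alone.
- apple: Red apple, 74 mm across, 66 mm high, in front of the box; origin at the centre of its underside. To be left alone.
- spoon: Spoon 170 mm long lying behind the box; origin under its middle. To be left alone.
- bowl: Blue bowl, 140 mm across, 55 mm high, to the left; origin at the centre of its underside. To be left alone.
- tin: Tin with green label, 74 mm across, 105 mm high, to the right; origin at the centre of its underside. To be left alone.
- pepper: Glass pepper jar with black cap, 44 mm across, 100 mm high, to the right; origin at the centre of its underside. To be left alone.
Things that resemble listed ones, but are neither listed nor needed, are in the scene too. Of the things that look like the food_box, take the one that is farthest to the robot's left at the start.

How it is judged:
By the outcome, as a careful person would: the job done as asked, in the order asked, and still so for the second after the job is handed in, with the robot touching nothing.
It also fails if it takes over 51 s, if anything falls off the work surface, if the arm or the gripper's body presses on something with over 40 N, if the wrist force passes 120 N, or if a joint passes its speed limit or range.

## Robot

A 6-joint arm with a two-finger parallel gripper is mounted at the origin on the work surface. World frame = base frame: x ahead of the robot, y to its left, z up, the work surface at z = 0. Lengths are in m, angles in degrees, forces in N, time in s.
With the tool pointing down it reaches from about 0.35 to 0.875 m from the base axis. Payload 4.2 kg.
Tool frame: the origin (TCP) lies at the very end of the fingers, on their centre line; the grasp point (between the pads) lies 19 mm behind it; z points along the fingers, y is the line along which they close (so a half turn about z gives the same grasp; the last joint's range is limited). The gripper opens to 87 mm and grips with 3 to 60 N. Pads are 19 mm wide; open, the fingers measure 117 mm over their backs; the gripper's body (75 mm by 190 mm) begins 51 mm behind the grasp point.
Start: joints at [79.561, 22.042, 0.453, 0, -68.411, -14.817], TCP at [0.267, 0.565, 0.223] pointing down, gripper open.
Joint ranges: [-179.83, 179.83], [-69.29, 118.12], [-61.27, 80.66], [-181.25, 117.63], [-171.15, -9.14], [-177.46, 177.46]. Speed limits (degrees/s): [159.86, 159.86, 180, 180, 180, 180].

## Interface

Orientations are given as a 3x3 rotation matrix whose columns are the frame's x, y, z axes.
In Python, from station import sense, cams, r gives the robot as it stands. The module is installed in compiled form; this text tells all that it offers.
- The arm moves only by the tool step_arm, never from a script. Its argument "targets" is text: rows parted by semicolons, each of 4 numbers parted by spaces: the shift along the tool's x, y, z in cm, then the turn about the tool's z in degrees. In form: x y z turn; .... A call has 1 to 12 rows; each row shifts and turns the commanded pose from where the row before left it, along the tool's axes as they then stand; what a row does not reach is not made up. A row lasts 1/12 s, in which the tool goes at most 41.7 mm and 7.16 degrees, less where a joint would pass 70% of its speed; a pose out of reach is approached as far as the arm can. A call with a gripper value outside its range is refused whole. "claw" is the finger opening in cm, from 0 to 8.7, set as the call begins (left out, the last holds). The fingers move at their own pace and stop on an object; the grip force is fixed at half the most. Time passes only in rows, so rows that do not move let the fingers close. It gives the time, the measured TCP pose, the force, the opening and the grip force at its end, in the units of the state.
- sense(): the state, without advancing time (a new reading comes with each control period).
- cams.capture(name): name is "scene" or "side" or "wrist"; returns a dict with "frame" (480x640x3 uint8, blue, green, red), "vertical_fov" (degrees; the focal length in pixels is half the picture's height over the tangent of half this angle, whatever the lens; pixels are square), "cx", "cy" (the principal point, pixels), "eye" and "rotation" of the camera in the world; the wrist camera has in their place "tool_from_camera" (4x4, takes a point from camera to tool coordinates, whose origin is the TCP and whose axes are the flange's). Camera axes: x right, y down, z forward; pixel columns grow to the right and rows downward; lengths in m; the calibration is good to about 2 mm. A picture is of the moment at which its call begins: read the wrist's pose just before it. There is no depth.
- r.finish_job(): hands the job in; it is judged then, once.
The state is a dict: "time_s": time; "joints": joint angles; "joint_velocities": joint speeds; "effort": joint torques, N m; "tcp_pos": TCP position; "ee_rot": TCP orientation; "wrist_force": force on the tool from outside, world axes, zero at the start; "moment": the same for the moment, N m; "gripper_width": opening from 0.0 (shut) to 1.0 (fully open); "gripper_force": force on a finger pad.
Only numpy, scipy, OpenCV 4.12 (cv2) and the standard library are available. Lean on these libraries where they do the work, as an engineer would, in place of code of your own. Each camera call takes 0.05 s, during which the arm holds its last target. There are 200 camera calls.

## Working session

There is one attempt and no reset: what is moved stays moved. The work goes in short steps, Python scripts to look and compute and a tool call to move; the robot and the scene stay as the last step left them, time stands still between calls to the robot, and variables do not carry over. Pictures are saved under pics/ and viewed, at most 10 in all, crops included, and the job is handed in when it is done.

Besides the shell and the picture viewer there is one more tool, called after "Emit:" as name(argument=value, ...) on one line, values as JSON. step_arm: Moves the arm, as the interface text tells. Its arguments: {"type":"object","properties":{"targets":{"type":"string"},"claw":{"type":"number"}},"required":["targets"]}

```bash
mkdir -p pics
cat > h.py <<'E'
import numpy as np, cv2
from station import sense, cams, r
def cap(n,save=None):
    s=sense(); c=cams.capture(n)
    if n=="wrist":
        T=np.eye(4);T[:3,:3]=np.array(s["ee_rot"]);T[:3,3]=s["tcp_pos"]
        M=T@np.array(c["tool_from_camera"]);c["eye"]=M[:3,3];c["rotation"]=M[:3,:3]
    c["f"]=240/np.tan(np.radians(c["vertical_fov"])/2)
    if save: cv2.imwrite("pics/"+save,c["frame"])
    return c
def ray(c,u,v,z):
    d=np.array(c["rotation"])@np.array([(u-c["cx"])/c["f"],(v-c["cy"])/c["f"],1]);e=np.array(c["eye"])
    return e+d*(z-e[2])/d[2]
def proj(c,p):
    q=np.array(c["rotation"]).T@(np.array(p)-np.array(c["eye"]));return q[:2]/q[2]*c["f"]+[c["cx"],c["cy"]]
E
python3 - <<'E'
from h import *
import pickle
for n in("scene","side","wrist"):
    c=cap(n,n+"0.png"); print(n,c["eye"],c["vertical_fov"]); pickle.dump(c,open(n+"0.pkl","wb"))
print(sense())
E
```

```text
scene [1.12335119 0.45779321 0.93671008] 56.48622665189551
side [-0.24734621 -0.68104891  1.09453401] 49.860594144269406
wrist [0.34036964 0.53107048 0.38407604] 61.224866094212686
{'time_s': 0.15, 'joints': array([ 7.95603523e+01,  2.20811988e+01,  3.98115231e-01, -1.93137300e-02,
       -6.84100495e+01, -1.48160144e+01]), 'joint_velocities': array([ 0.00084788, -0.14237629,  0.22546067,  0.13175312,  0.1581772 ,
        0.00081257]), 'effort': array([-9.14603970e-04, -3.91052127e+01,  1.87585759e+01,  4.22239423e+00,
        1.23556805e-02, -1.43987604e-04]), 'tcp_pos': array([0.26646745, 0.56486012, 0.22171063]), 'ee_rot': array([[ 9.04359984e-01, -4.26770027e-01, -6.02782422e-04],
       [-4.26770438e-01, -9.04358677e-01, -1.54175592e-03],
       [ 1.12843703e-04,  1.65155208e-03, -9.99998630e-01]]), 'wrist_force': array([ 0.07301838,  0.11700814, -0.47513343]), 'moment': array([ 0.03391419, -0.05137507, -0.03249519]), 'gripper_force': 0.0, 'gripper_width': 1.0042249410414057}
```

View pics/scene0.png

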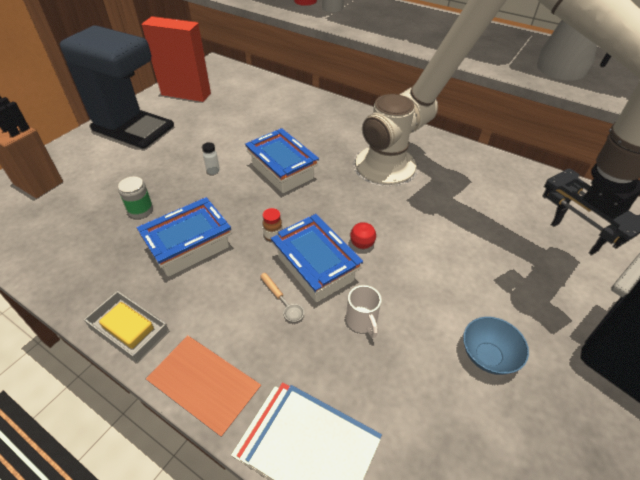

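View pics/side0.png

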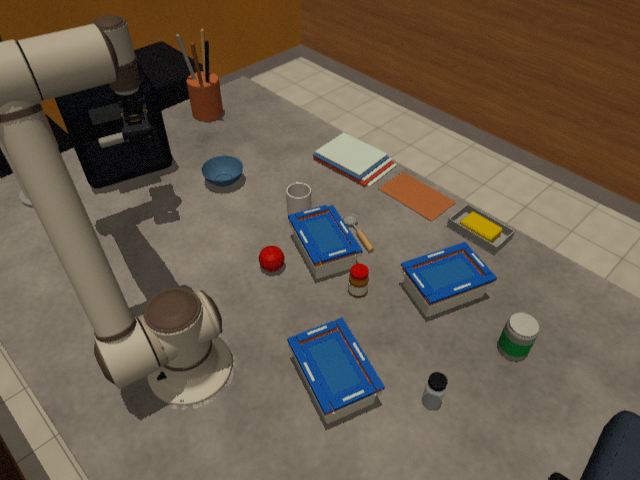

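View pics/wrist0.png

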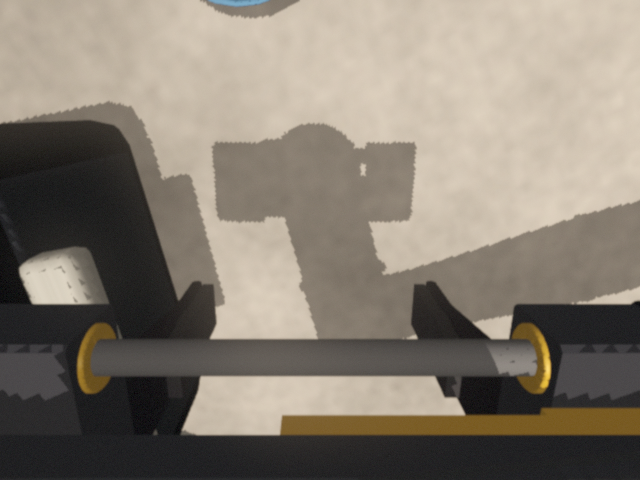

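The scene view shows three lookalike boxes, centred near (315,255), (185,235) and (282,158). The first, between the apple and mug, appears to be the leftmost. Next I'll measure it.

Run:
```python
from h import *
import pickle
for n in("scene","side"):
    c=pickle.load(open(n+"0.pkl","rb"));h=cv2.cvtColor(c["frame"],cv2.COLOR_BGR2HSV)
    m=cv2.inRange(h,(100,120,60),(125,255,255));m=cv2.morphologyEx(m,cv2.MORPH_CLOSE,np.ones((5,5)))
    for k in cv2.findContours(m,0,2)[0]:
        if cv2.contourArea(k)<1500: continue
        P=np.array([ray(c,u,v,.084)[:2] for u,v in k[:,0]]).astype(np.float32)
        print(n,k[:,0].mean(0),cv2.minAreaRect(P))
    for nm,q,lo,hi,z in(("red",0,(0,180,90),(6,255,255),.035),):
        m=cv2.inRange(h,lo,hi)
        for k in cv2.findContours(m,0,2)[0]:
            if cv2.contourArea(k)>80: print(nm,k[:,0].mean(0),ray(c,*k[:,0].mean(0),.035),cv2.contourArea(k))
a=cv2.imread("pics/scene0.png")[205:305,260:390];b=cv2.imread("pics/side0.png")[195:285,280:370]
cv2.imwrite("pics/z.png",np.vstack([cv2.resize(a,(390,300),interpolation=2),cv2.resize(b,(390,300),interpolation=2)]))
```

```text
scene [311.65306122 251.54081633] ((0.5037241578102112, 0.051654212176799774), (0.2069147676229477, 0.1492377519607544), 69.083984375)
scene [180.1595092 231.2208589] ((0.6331192255020142, -0.2779461145401001), (0.148795485496521, 0.2036972939968109), 69.30341339111328)
scene [285.13157895 152.72368421] ((0.2228269726037979, -0.26241356134414673), (0.20824776589870453, 0.14560620486736298), 70.97808074951172)
red [363.37209302 236.60465116] [0.35693596 0.1144821  0.035     ] 427.5
red [272.52 216.52] [ 0.43270182 -0.13989752  0.035     ] 168.0
red [180.03333333  56.12222222] [-0.13611388 -1.0772418   0.035     ] 3819.5
side [335.86486486 366.25945946] ((0.2207043468952179, -0.2659391760826111), (0.20641596615314484, 0.1459738314151764), 70.79180908203125)
side [444.68  274.416] ((0.6320749521255493, -0.2816815674304962), (0.14724865555763245, 0.20831799507141113), 69.37200927734375)
side [322.89473684 235.02631579] ((0.49754858016967773, 0.047770626842975616), (0.21214312314987183, 0.1429528146982193), 68.08442687988281)
red [359.14705882 271.26470588] [ 0.49646733 -0.09461223  0.035     ] 180.5
red [270.44 258.62] [0.3516776  0.10901384 0.035     ] 396.0
```

View pics/z.png

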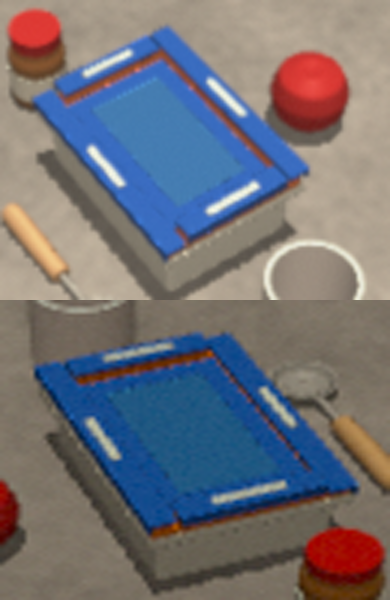

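Target box: centre about (0.500, 0.050), yaw about -21°. Orange shows at several sections. I'll move above it for a closer look.

Emit:
step_arm(targets="2.7 2.85 0 0;2.7 2.85 0 0;2.7 2.85 0 0;2.7 2.85 0 0;2.7 2.85 0 0;2.7 2.85 0 0;2.7 2.85 0 0;2.7 2.85 0 0;2.7 2.85 0 0;2.7 2.85 0 0;2.7 2.85 0 0;2.7 2.85 0 0", claw=0)

```text
time_s: 1.15
tcp_pos: [0.4136, 0.1158, 0.2227]
ee_rot: [[0.905, -0.426, 0.0], [-0.426, -0.905, 0.0], [0.0, -0.0, -1.0]]
wrist_force: [0.7, 0.3, 0.3]
gripper_width: 0.17
gripper_force: 0.0
```

Emit:
step_arm(targets="2.6 2.9 0 -4.3;0 0 0 0;0 0 0 0;0 0 0 0")

```text
time_s: 1.48
tcp_pos: [0.4248, 0.0802, 0.2224]
ee_rot: [[0.933, -0.359, -0.0], [-0.359, -0.933, 0.0], [-0.0, -0.0, -1.0]]
wrist_force: [0.3, -0.1, -1.2]
gripper_width: 0.006
gripper_force: 0.0
```

Run:
```python
from h import *
import pickle
c=cap("wrist","w1.png");pickle.dump(c,open("w1.pkl","wb"));s=sense();print(s["tcp_pos"],s["ee_rot"],s["wrist_force"],s["time_s"])
```

```text
[0.42473919 0.08085234 0.22246059] [[ 9.33932697e-01 -3.57448878e-01 -1.27595964e-04]
 [-3.57448864e-01 -9.33932704e-01  1.22734708e-04]
 [-1.63037428e-04 -6.90169250e-05 -9.99999984e-01]] [ 0.26767818  0.16216189 -0.61346306] 1.5333
```

View pics/w1.png

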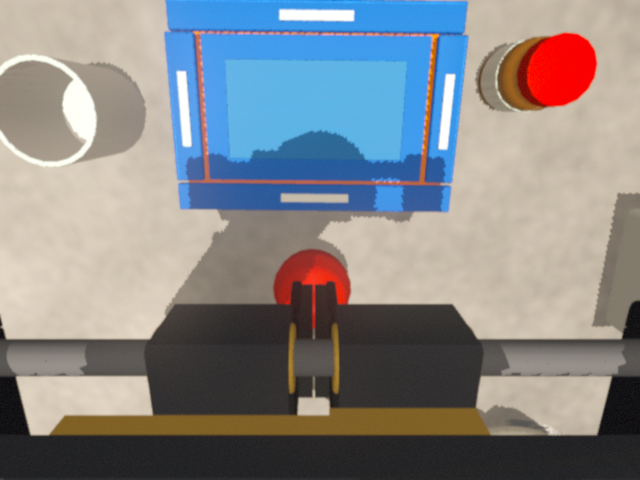

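The wrist view shows the lid markers at far (316,15), near (314,198), left (184,108) and right (447,112). Orange is clear beside the left and right sections, and only thin lines show at near and far. I'll triangulate the markers against the scene and side views.

Run:
```python
from h import *
import pickle
L={n:pickle.load(open(f,"rb")) for n,f in(("w","w1.pkl"),("scene","scene0.pkl"),("side","side0.pkl"))}
cent=np.array([.5,.05,.082]);R=np.array([[.934,.357,0],[-.357,.934,0],[0,0,1]])
off=dict(near=(-.062,0),far=(.062,0),left=(0,.092),right=(0,-.092))
def marks(c):
    h=cv2.cvtColor(c["frame"],cv2.COLOR_BGR2HSV);m=cv2.inRange(h,(0,0,140),(180,95,255))
    n,_,st,ce=cv2.connectedComponentsWithStats(m);return [(ce[i],st[i,4]) for i in range(1,n) if 15<st[i,4]<2500]
for k,o in off.items():
    p=cent+R@np.array([*o,0]);rays=[];out=[]
    for n,c in L.items():
        q=proj(c,p);b=min(marks(c),key=lambda t:np.hypot(*(t[0]-q)))
        e=np.array(c["eye"]);d=ray(c,*b[0],.08)-e;d/=np.linalg.norm(d);rays.append((e,d,n))
        out.append((n,b[0].round(1).tolist(),(b[0]-q).round(1).tolist(),int(b[1])))
    print(k,out)
    for sub in((0,1),(0,2),(1,2),(0,1,2)):
        A=sum(np.eye(3)-np.outer(rays[i][1],rays[i][1]) for i in sub);B=sum((np.eye(3)-np.outer(rays[i][1],rays[i][1]))@rays[i][0] for i in sub)
        print("  ",sub,np.linalg.solve(A,B).round(4))
```

```text
near [('w', [313.5, 197.6], [-2.5, 0.9], 669), ('scene', [335.0, 237.0], [0.5, -0.8], 59), ('side', [303.2, 236.1], [0.3, -1.6], 35)]
   (0, 1) [0.443  0.0739 0.087 ]
   (0, 2) [0.4435 0.0733 0.0866]
   (1, 2) [0.4433 0.0733 0.0867]
   (0, 1, 2) [0.4432 0.0735 0.0867]
far [('w', [315.8, 14.8], [-0.1, 0.6], 876), ('scene', [295.0, 260.2], [0.2, 1.0], 62), ('side', [343.6, 226.4], [0.4, 0.5], 27)]
   (0, 1) [0.5581 0.0282 0.0786]
   (0, 2) [0.5585 0.0275 0.0796]
   (1, 2) [0.5589 0.0282 0.0792]
   (0, 1, 2) [0.5585 0.028  0.0791]
left [('w', [183.8, 108.0], [-3.3, -3.5], 795), ('scene', [336.9, 270.8], [-0.2, -0.8], 65), ('side', [311.0, 210.1], [0.3, -1.5], 29)]
   (0, 1) [0.535  0.1359 0.0873]
   (0, 2) [0.5351 0.1362 0.0862]
   (1, 2) [0.5344 0.1361 0.0869]
   (0, 1, 2) [0.5347 0.136  0.0869]
right [('w', [446.2, 111.2], [1.3, 0.3], 783), ('scene', [270.4, 233.7], [-24.4, 6.8], 63), ('side', [337.1, 252.2], [0.1, -1.4], 39)]
   (0, 1) [ 0.4741 -0.0798  0.0274]
   (0, 2) [ 0.4674 -0.0355  0.087 ]
   (1, 2) [ 0.4968 -0.0536  0.0766]
   (0, 1, 2) [ 0.485  -0.0501  0.0755]
```

Near, left and right stand at 87 mm; far sits at 79 mm, so it's already shut. I'll press near first, slightly inboard of centre.

Emit:
step_arm(targets="2.25 0 0 0;0 0 3 0;0 0 3 0;0 0 3 0;0 0 2.5 0;0 0 1 0;0 0 0 0")

```text
time_s: 2.12
tcp_pos: [0.4438, 0.0729, 0.0949]
ee_rot: [[0.935, -0.355, -0.006], [-0.355, -0.935, -0.003], [-0.005, 0.005, -1.0]]
wrist_force: [-0.1, -0.1, -0.3]
gripper_width: 0.01
gripper_force: 0.0
```

Emit:
step_arm(targets="0 0 0.3 0;0 0 0.3 0;0 0 0.2 0;0 0 0.2 0;0 0 0.2 0;0 0 0 0")

```text
time_s: 2.62
tcp_pos: [0.4464, 0.0727, 0.0863]
ee_rot: [[0.934, -0.357, 0.001], [-0.357, -0.934, 0.001], [0.001, -0.001, -1.0]]
wrist_force: [-3.4, 0.9, 8.2]
gripper_width: 0.003
gripper_force: 3.9
```

Emit:
step_arm(targets="0 0 0.15 0;0 0 0.15 0;0 0 0.1 0;0 0 0 0")

```text
time_s: 2.95
tcp_pos: [0.4458, 0.0722, 0.0814]
ee_rot: [[0.934, -0.358, -0.0], [-0.358, -0.934, -0.0], [-0.0, 0.0, -1.0]]
wrist_force: [-0.2, 0.7, 0.8]
gripper_width: 0.007
gripper_force: 0.0
```

Emit:
step_arm(targets="0 0 0.15 0;0 0 0.15 0;0 0 0.1 0;0 0 0 0")

```text
time_s: 3.28
tcp_pos: [0.4459, 0.0722, 0.0783]
ee_rot: [[0.934, -0.357, -0.0], [-0.357, -0.934, -0.001], [0.0, 0.001, -1.0]]
wrist_force: [-3.1, -0.8, 9.5]
gripper_width: 0.004
gripper_force: 4.5
```

Emit:
step_arm(targets="0 0 -2 0;0 0 -2 0;2 -2.95 0 0;2 -2.95 0 0;2 -2.9 0 0;0 0 1.2 0;0 0 1 0;0 0 0 0;0 0 0 0")

```text
time_s: 4.03
tcp_pos: [0.5318, 0.132, 0.0944]
ee_rot: [[0.934, -0.358, -0.003], [-0.358, -0.934, -0.002], [-0.002, 0.003, -1.0]]
wrist_force: [0.1, -0.6, -0.0]
gripper_width: 0.007
gripper_force: 0.0
```

Near bottomed out at 78 mm, so it's shut. Next, left.

Emit:
step_arm(targets="0 0 0.3 0;0 0 0.3 0;0 0 0.2 0;0 0 0.2 0;0 0 0.2 0;0 0 0.15 0;0 0 0.15 0;0 0 0.1 0;0 0 0 0;0 0 0 0")

```text
time_s: 4.87
tcp_pos: [0.5334, 0.1331, 0.0793]
ee_rot: [[0.934, -0.358, -0.0], [-0.358, -0.934, -0.0], [-0.0, 0.0, -1.0]]
wrist_force: [0.5, 0.6, -0.4]
gripper_width: 0.002
gripper_force: 0.0
```

Emit:
step_arm(targets="0 0 0.15 0;0 0 0.15 0;0 0 0 0;0 0 0 0")

```text
time_s: 5.2
tcp_pos: [0.5338, 0.1332, 0.0783]
ee_rot: [[0.934, -0.357, 0.001], [-0.357, -0.934, 0.0], [0.001, -0.0, -1.0]]
wrist_force: [-4.4, -0.5, 9.7]
gripper_width: 0.004
gripper_force: 4.7
```

Emit:
step_arm(targets="0 0 -2 0;0 0 -2 0;0 3.6 0 0;0 3.6 0 0;0 3.6 0 0;0 3.5 0 0;-0.2 3.5 0 0;0 0 1.2 0;0 0 1 0;0 0 0 0;0 0 0 0")

```text
time_s: 6.12
tcp_pos: [0.4677, -0.0326, 0.0944]
ee_rot: [[0.934, -0.358, -0.001], [-0.358, -0.934, -0.0], [-0.001, 0.001, -1.0]]
wrist_force: [-0.3, 0.3, 0.1]
gripper_width: 0.007
gripper_force: 0.0
```

Emit:
step_arm(targets="0 0 0.3 0;0 0 0.3 0;0 0 0.2 0;0 0 0.2 0;0 0 0.2 0;0 0 0.15 0;0 0 0.15 0;0 0 0.1 0;0 0 0 0;0 0 0 0")

```text
time_s: 6.95
tcp_pos: [0.4679, -0.0325, 0.0784]
ee_rot: [[0.934, -0.358, -0.0], [-0.358, -0.934, -0.0], [-0.0, 0.0, -1.0]]
wrist_force: [-0.0, -0.4, 0.7]
gripper_width: 0.005
gripper_force: 0.1
```

Emit:
step_arm(targets="0 0 0.15 0;0 0 0.15 0;0 0 0 0;0 0 0 0")

```text
time_s: 7.28
tcp_pos: [0.468, -0.0325, 0.0782]
ee_rot: [[0.934, -0.357, 0.001], [-0.357, -0.934, -0.001], [0.001, 0.0, -1.0]]
wrist_force: [-7.7, 2.4, 21.1]
gripper_width: 0.006
gripper_force: 10.4
```

Right is shut too. I'll retreat to the earlier viewing pose and check.

Emit:
step_arm(targets="0 0 -2 0;0 0 -4 0;0 0 -4 0;0 0 -4 0;-3.7 -1.5 0 0;-3.8 -1.5 0 0;0 -3 0 0;0 -3 0 0;0 0 0 0;0 0 0 0")

```text
time_s: 8.12
tcp_pos: [0.4301, 0.0795, 0.2154]
ee_rot: [[0.935, -0.356, -0.0], [-0.356, -0.935, 0.0], [-0.0, -0.0, -1.0]]
wrist_force: [0.2, 0.3, 0.2]
gripper_width: 0.007
gripper_force: 0.0
```

Run:
```python
from h import *
w=cap("wrist")["frame"][:300];s=cap("scene")["frame"];d=cap("side")["frame"]
print(sense()["tcp_pos"])
a=cv2.resize(s[205:305,260:390],(320,246),interpolation=2);b=cv2.resize(d[195:285,280:370],(320,246),interpolation=2)
cv2.imwrite("pics/e.png",np.vstack([w,np.hstack([a,b])]))
```

```text
[0.42963663 0.07784592 0.21522795]
```

View pics/e.png

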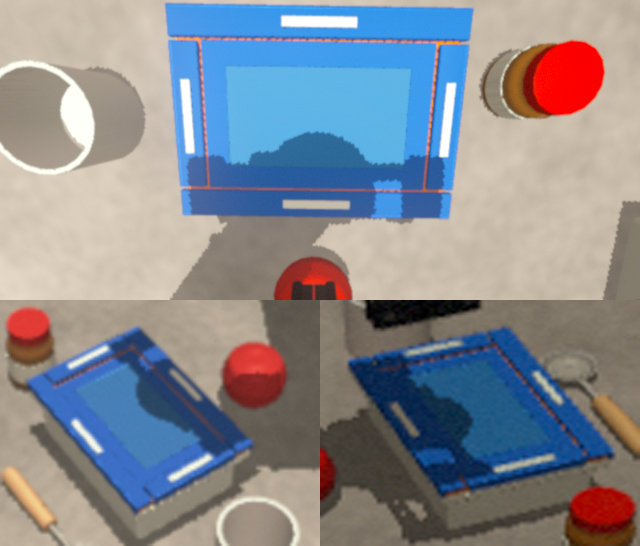

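All four sections now look the same, with only hairline seams. The box and the things around it haven't moved, and the hand is clear.

```bash
python3 -c "
from station import r
print(r.finish_job())"
```

```text
the job is handed in; nothing more can be done
None
```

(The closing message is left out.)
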